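# Fetch the specimen carriage from behind the lens and lamp

## Robot

A 6-joint arm with a two-finger parallel gripper is mounted at the origin on the work surface. World frame = base frame: x ahead of the robot, y to its left, z up, the work surface at z = 0. Lengths are in m, angles in rad, forces in N, time in s.
With the tool pointing down it reaches from about 0.3 to 1 m from the base axis. Payload 5.1 kg.
Tool frame: the origin (TCP) lies at the very end of the fingers, on their centre line; the grasp point (between the pads) lies 19 mm behind it; z points along the fingers, y is the line along which they close (so a half turn about z gives the same grasp; the last joint's range is limited). The gripper opens to 95 mm and grips with 3 to 60 N. Pads are 20 mm wide; open, the fingers measure 119 mm over their backs; the gripper's body (75 mm by 180 mm) begins 59 mm behind the grasp point.
Start: joints at [-1.341, 0.124, 1.65, -0, 1.367, -0.083], TCP at [0.2, -0.618, 0.215] pointing down, gripper open.
Joint ranges: [-2.61, 2.61], [-1.02, 2.33], [0.03, 2.71], [-1.35, 4.49], [0.32, 2.68], [-2.91, 2.91]. Speed limits (rad/s): [2.57, 2.57, 3.14, 3.14, 3.14, 3.14].

## Interface

Orientations are given as a unit quaternion [w, x, y, z].
In Python, from workcell import manip, get_image, nets gives the robot as it stands. The module is installed in compiled form; this text tells all that it offers.
- The arm moves only by the tool send_rows, never from a script. Its argument "steps" is text: rows parted by semicolons, each of 5 numbers parted by spaces: the opening, from -1 (shut) to 1 (fully open), then the shift along the world's x, y, z normalised to -1 to 1, where 1 is 200 mm, then the turn about the world's z normalised to -1 to 1, where 1 is 2 pi rad. In form: jaw dx dy dz twist; .... A call has 1 to 10 rows; each row is the pose to reach, as a shift and turn from the pose commanded when the call began, turning the shorter way round; what a row does not reach only later rows make up. A row lasts 1/10 s, in which the tool goes at most 50 mm and 8.59 degrees, less where a joint would pass 70% of its speed; a pose out of reach is approached as far as the arm can. A call with a number of a shift or a turn outside -1 to 1 is refused whole. A call with a gripper value outside its range is refused whole. The fingers move at their own pace and stop on an object; the grip force is fixed at half the most. Time passes only in rows, so rows that repeat a pose let the fingers close. It gives the time, the measured TCP pose, the force, the opening and the grip force at its end, in the units of the state.
- manip.state(): the state, without advancing time (a new reading comes with each control period).
- get_image(name): name is "scene" or "top"; returns a dict with "image" (400x640x3 uint8, red, green, blue), "fov_y" (degrees; the focal length in pixels is half the picture's height over the tangent of half this angle, whatever the lens; pixels are square), "cx", "cy" (the principal point, pixels), "rvec" (rotation vector, rad) and "tvec" (3), from world to camera coordinates, as OpenCV has them. Camera axes: x right, y down, z forward; pixel columns grow to the right and rows downward; lengths in m; the calibration is good to about 2 mm. A picture is of the moment at which its call begins. There is no depth.
- manip.hand_in(): hands the job in; it is judged then, once.
Trained networks look in a picture, given as the dict that the camera call returned (one of the last four; its "shot" number tells which), for a name from the list of things; names that differ only in an ending like _2 or _b are one class to them, and where a whole thing is asked for, a point or a joint stands for the part that bears it (a point fixed in the world has none). Each returns a list of dicts, best first, with "confidence" (0 to 1); they miss things now and then, are a little off and sometimes report something else, mostly with a low value. They report only what shows in the picture. A call takes as long as a camera call.
- nets.outline_of(target, picture): "region" (400x640 bool, what is visible of it) and "location" ([column, row] in pixels, amid what is visible of it).
The state is a dict: "time": time; "joint_positions": joint angles; "qd": joint speeds; "tau": joint torques, N m; "eef_pos": TCP position; "tcp_rot": TCP orientation; "contact_force": force on the tool from outside, world axes, zero at the start; "torque": the same for the moment, N m; "grip_width": finger opening in m; "gripper_force": force on a finger pad.
Only numpy, scipy, OpenCV 4.12 (cv2) and the standard library are available. Lean on these libraries where they do the work, as an engineer would, in place of code of your own. Each camera call takes 0.05 s, during which the arm holds its last target. There are 200 camera calls.

## Task

Clear the lens holder and the lamp off the T-slot rail and stand both in the steel tray, then slide the specimen carriage out of the rail's open end and set it in the middle of the round black stage plate. After that put the lens holder and the lamp back on the rail, each on the very spot where it stood at first and square to the rail as before. Keep all three upright, and leave the jar and the dish beside the rail alone.

Things in the scene. Friction and masses are not known exactly. Their poses are not given: they have to be found in the camera images.
- rail: fixed aluminium rail 260 x 70 x 28 high, flat top. Origin: centre of underside; x along the slot to the OPEN end (+130), z up. T-slot along y = 0: floor 8 above the bench, undercut 32 wide, 12 high, mouth 16 wide. Dark plate, 12 thick, 32 high, shuts the end at -130. A foot in the slot lifts out only when wholly past x = +130; beyond is bare bench.
- lens: loose lens holder, about 0.2 kg: dark foot 40 (x) x 44 (y) x 10 high, black block 26 (x) x 34 (y) from 10 to 48 high to grip at y = +-17, brass barrel 26 across along x, 38 long, centre 29 high. Origin: centre of underside. Starts on the rail's top over the slot, its x along the rail's within 5 deg, between carriage and open end.
- lamp: loose lamp, about 0.2 kg: dark foot 40 (x) x 44 (y) x 10 high, upright aluminium cylinder 28 across from 10 to 62 high, small white dome to 73. Origin: centre of underside. Starts on the rail's top like the lens holder, square within 5 deg; which of the two is nearer the open end changes.
- carriage: loose steel specimen carriage, about 0.25 kg, in the slot near its closed end, free to slide: foot 36 (x) x 27 (y) x 9 high in the slot, neck 14 x 11 up to 23, then a block 40 (x) x 24 (y) from 23 to 63 high to grip at y = +-12 (3 above the rail's top), brass stub to 71. Origin: centre of the foot's underside, x along the slot. Stands alone on a flat surface.
- tray: fixed shallow steel tray, 200 (x) x 130 (y), rim 12 high, walls and floor 5 thick. Origin: centre of its underside. The side area: room for both holders one beside the other along x.
- stage: fixed white square base 150 x 150 x 18 high with a black round plate 100 across on it, top at 24; a thin white ring 48 across marks the middle. Origin: centre of its underside.
- jar: loose bystander: closed pale jar 48 across, 70 high, standing beside the rail on the far side from the robot. Origin: centre of its underside. Not to be moved.
- dish: loose bystander: flat pale round dish 64 across, 16 high, lying beside the rail on the robot's side. Origin: centre of its underside. Not to be moved.

How it is judged:
By the outcome, as a careful person would: the job done as asked, in the order asked, and still so for the second after the job is handed in, with the robot touching nothing.
It also fails if it takes over 136 s, if anything falls off the work surface, if the arm or the gripper's body presses on something with over 40 N, if the wrist force passes 120 N, or if a joint passes its speed limit or range.

## Working session

There is one attempt and no reset: what is moved stays moved. The work goes in short steps, Python scripts to look and compute and a tool call to move; the robot and the scene stay as the last step left them, time stands still between calls to the robot, and variables do not carry over. Pictures are saved under pics/ and viewed, at most 14 in all, crops included, and the job is handed in when it is done.

Besides the shell and the picture viewer there is one more tool, called after ">>>" in YAML: its name, and indented under it one key for each argument. send_rows: Moves the arm, as the interface text tells. Scaled input: -1 to 1 covers 200 mm each way for a shift and 2 pi rad each way for a turn. Its arguments: {"type":"object","properties":{"steps":{"type":"string"}},"required":["steps"]}

```bash
mkdir -p pics
cat > h.py <<'E'
import numpy as np, cv2
from workcell import manip, get_image, nets
def cam(p):
    f=200/np.tan(np.radians(p["fov_y"])/2)
    K=np.array([[f,0,p["cx"]],[0,f,p["cy"]],[0,0,1.]])
    return K,cv2.Rodrigues(np.array(p["rvec"],float))[0],np.array(p["tvec"],float).reshape(3)
def proj(p,X):
    K,R,t=cam(p); return cv2.projectPoints(np.array(X,float).reshape(-1,1,3),np.array(p["rvec"],float),t,K,None)[0].reshape(-1,2)
def back(p,uv,z):
    K,R,t=cam(p); d=R.T@np.linalg.inv(K)@np.array([uv[0],uv[1],1.]); c=-R.T@t
    return c+d*(z-c[2])/d[2]
def save(p,n): cv2.imwrite("pics/"+n,p["image"][:,:,::-1])
E
python3 - <<'E'
from h import *
for n in ("top","scene"):
    p=get_image(n); save(p,n+"0.png"); K,R,t=cam(p); print(n,p["fov_y"],p["cx"],p["cy"],(-R.T@t).round(3),R.round(2).tolist())
    for o in "rail lens lamp carriage tray stage jar dish".split():
        for d in nets.outline_of(o,p)[:2]:
            m=d["region"]; print(o,round(d["confidence"],2),np.round(d["location"]),m.sum(),back(p,d["location"],0.03).round(3))
E
```

```text
top 57.27487280646435 318.55841321763467 197.5804721816755 [0.415 0.012 0.88 ] [[0.02, -1.0, 0.0], [-0.98, -0.02, -0.18], [0.18, 0.0, -0.98]]
rail 0.85 [369. 197.] 2330 [ 0.576 -0.105  0.03 ]
lens 0.74 [327. 183.] 330 [ 0.608 -0.004  0.03 ]
lens 0.73 [383. 144.] 431 [ 0.707 -0.138  0.03 ]
lamp 0.72 [360. 191.] 314 [ 0.591 -0.084  0.03 ]
carriage 0.78 [402. 198.] 247 [ 0.576 -0.182  0.03 ]
tray 0.9 [189. 236.] 4707 [0.477 0.314 0.03 ]
stage 0.55 [467. 240.] 4089 [ 0.479 -0.33   0.03 ]
jar 0.8 [386. 145.] 460 [ 0.706 -0.147  0.03 ]
dish 0.9 [357. 247.] 605 [ 0.46  -0.077  0.03 ]
scene 44.731007249673674 312.1194348972807 187.8466552449944 [ 1.591 -0.141  0.981] [[0.15, 0.99, -0.0], [0.66, -0.1, -0.74], [-0.73, 0.11, -0.67]]
rail 0.7 [278. 209.] 1632 [ 0.619 -0.093  0.03 ]
lamp 0.78 [278. 196.] 271 [ 0.568 -0.086  0.03 ]
lamp 0.22 [309. 195.] 277 [0.578 0.002 0.03 ]
carriage 0.77 [247. 197.] 209 [ 0.555 -0.175  0.03 ]
tray 0.6 [408. 172.] 1859 [0.523 0.313 0.03 ]
stage 0.67 [188. 190.] 1842 [ 0.503 -0.342  0.03 ]
jar 0.96 [259. 233.] 452 [ 0.703 -0.152  0.03 ]
dish 0.62 [277. 178.] 281 [ 0.487 -0.083  0.03 ]
```

Run:
```python
import cv2
a=cv2.imread("pics/top0.png")[120:280,270:510]; cv2.imwrite("pics/t0c.png",cv2.resize(a,None,fx=3.3,fy=3.3,interpolation=cv2.INTER_CUBIC))
a=cv2.imread("pics/scene0.png")[130:270,130:370]; cv2.imwrite("pics/s0c.png",cv2.resize(a,None,fx=3.3,fy=3.3,interpolation=cv2.INTER_CUBIC))
```

```text
(no output)
```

View pics/t0c.png

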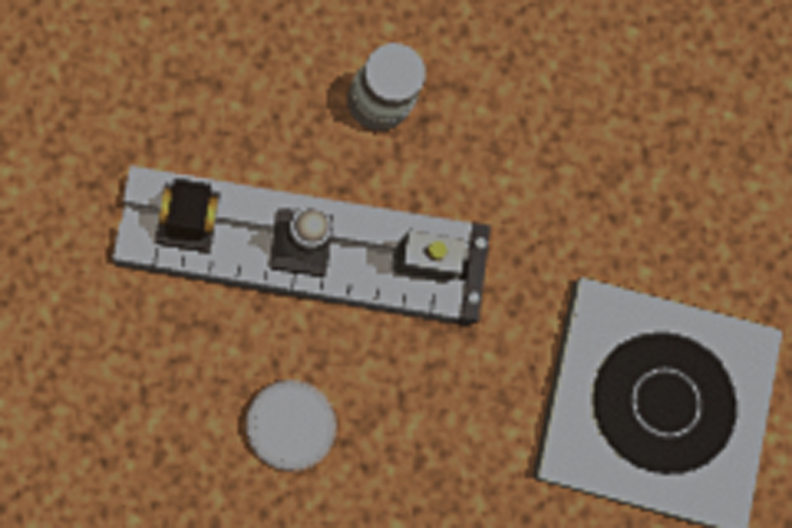

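View pics/s0c.png

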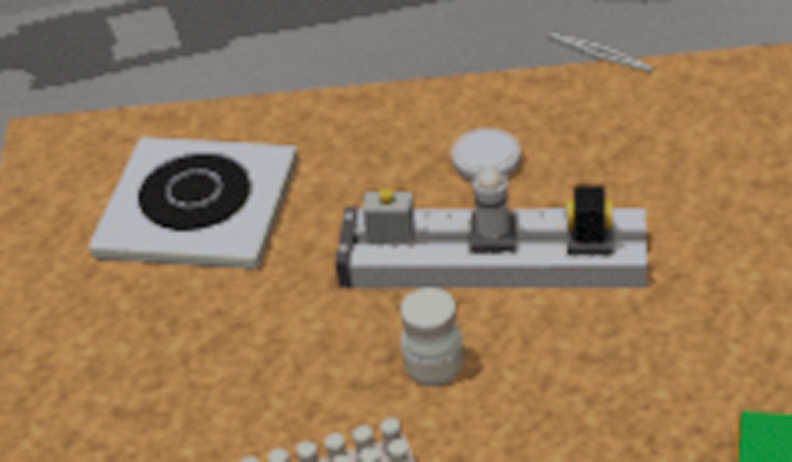

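View pics/top0.png

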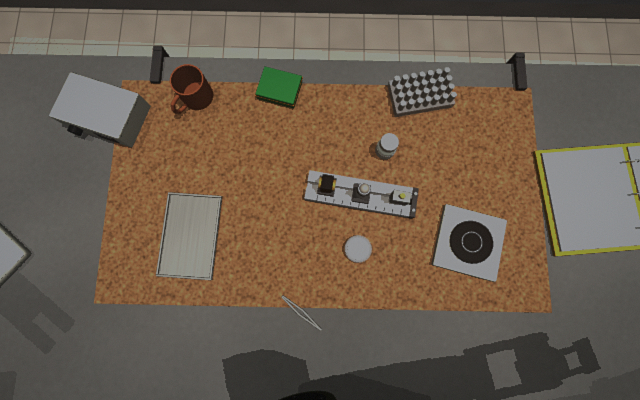

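```bash
cat > fit.py <<'E'
from h import *
from scipy.optimize import minimize
def box(x0,x1,y0,y1,z0,z1): return np.array([[x,y,z] for x in(x0,x1) for y in(y0,y1) for z in(z0,z1)])/1e3
def cyl(r,z0,z1,ax=2):
    a=np.linspace(0,2*np.pi,24,endpoint=False); c,s=r*np.cos(a),r*np.sin(a); P=[]
    for z in(z0,z1):
        P.append(np.c_[c,s,0*a+z] if ax==2 else np.c_[0*a+z,c,s+29])
    return np.vstack(P)/1e3
M=dict(rail=[box(-130,130,-35,35,0,28),box(-142,-130,-35,35,0,32)],
 lens=[box(-20,20,-22,22,0,10),box(-13,13,-17,17,10,48),cyl(13,-19,19,0)],
 lamp=[box(-20,20,-22,22,0,10),cyl(14,10,62),cyl(9,62,73)],
 carriage=[box(-20,20,-12,12,23,63),cyl(5,63,71)],
 stage=[box(-75,75,-75,75,0,18)], plate=[cyl(50,23,24)], tray=[box(-100,100,-65,65,0,12)],
 jar=[cyl(24,0,70)],dish=[cyl(32,0,16)])
S=6
def render(p,o,pose,z,roi):
    x,y,w=pose; R=np.array([[np.cos(w),-np.sin(w),0],[np.sin(w),np.cos(w),0],[0,0,1]])
    u0,v0,u1,v1=roi; im=np.zeros(((v1-v0)*S,(u1-u0)*S),np.uint8)
    for P in M[o]:
        q=(proj(p,P@R.T+[x,y,z])-[u0,v0]+.5)*S
        cv2.fillConvexPoly(im,cv2.convexHull(np.round(q).astype(np.int32)),1)
    return cv2.resize(im.astype(np.float32),(u1-u0,v1-v0),interpolation=cv2.INTER_AREA)
def fit(o,views,pose0,z,yaw=True):
    """views: list of (picture, mask)"""
    rs=[]
    for p,m in views:
        v,u=np.where(m); rs.append((u.min()-10,v.min()-10,u.max()+11,v.max()+11))
    def cost(q):
        pose=np.array(pose0)+[q[0]*.01,q[1]*.01,q[2]*.05 if yaw else 0]
        return sum(np.abs(render(p,o,pose,z,r)-m[r[1]:r[3],r[0]:r[2]]).sum()/m.sum() for (p,m),r in zip(views,rs))
    b=min((minimize(cost,q0,method="Nelder-Mead",options=dict(initial_simplex=np.array(q0)+np.vstack([np.zeros(3),np.eye(3)]),maxiter=150,xatol=.01,fatol=1e-4)) for q0 in ([0,0,0],[.5,-.5,.5],[-.5,.5,-.5])),key=lambda r:r.fun)
    q=b.x; return np.array(pose0)+[q[0]*.01,q[1]*.01,q[2]*.05 if yaw else 0],b.fun
def outl(o,p,i=0): 
    d=nets.outline_of(o,p); return d[i]["region"] if len(d)>i else None
def gray(p,near):
    hsv=cv2.cvtColor(p["image"],cv2.COLOR_RGB2HSV); m=((hsv[...,1]<90)|(hsv[...,2]<45)).astype(np.uint8)
    m=cv2.morphologyEx(m,cv2.MORPH_CLOSE,np.ones((3,3))); n,l=cv2.connectedComponents(m)
    return l==l[int(near[1]),int(near[0])]
E
python3 - <<'E'
from fit import *
t=get_image("top"); s=get_image("scene")
m=gray(t,(345,200)); print(m.sum())
rail,c=fit("rail",[(t,m)],[.585,-.098,1.45],0); print("rail top gray",rail.round(4),c)
mt=outl("rail",t)
ms=outl("rail",s)
fg={o:(outl(o,t),outl(o,s)) for o in("lens","lamp","carriage")}
U=lambda i:np.logical_or.reduce([x for x in [(mt,ms)[i]]+[fg[o][i] for o in fg] if x is not None])
print("rail net top",fit("rail",[(t,U(0))],rail,0))
M["rail"]+= [] 
print("rail net scene(lower)",fit("rail",[(s,U(1))],rail,0))
for o,g in(("lens",[.603,-.01]),("lamp",[.585,-.083]),("carriage",[.575,-.175])):
    z=.008 if o=="carriage" else .028
    for nm,v in(("top",[(t,fg[o][0])]),("scene",[(s,fg[o][1])])):
        if v[0][1] is None: print(o,nm,"none");continue
        r,c=fit(o,v,[*g,rail[2]],z); d=r[:2]-rail[:2]; w=rail[2]
        print(o,nm,r.round(4),round(c,3),"in rail",(d@[np.cos(w),np.sin(w)]).round(4),(d@[-np.sin(w),np.cos(w)]).round(4),np.degrees(r[2]-w).round(1))
for nm,p in(("top",t),("scene",s)):
    for o,g,z in(("stage",[.48,-.33,1.4],0),("tray",[.477,.314,1.55],0),("jar",[.70,-.147,0],0),("dish",[.46,-.08,0],0)):
        r,c=fit(o,[(p,outl(o,p))],g,z,o in("stage","tray")); print(o,nm,r.round(4),round(c,3))
    hsv=cv2.cvtColor(p["image"],cv2.COLOR_RGB2HSV)[...,2]
    d=outl("stage",p); mm=(d&(hsv<90)).astype(np.uint8); mm=cv2.morphologyEx(mm,cv2.MORPH_CLOSE,np.ones((5,5)))
    n,l,st,_=cv2.connectedComponentsWithStats(mm); k=1+st[1:,4].argmax(); r,c=fit("plate",[(p,l==k)],[.48,-.34,0],0,False); print("plate",nm,r.round(4),round(c,3))
E
```

```text
3342
rail top gray [ 0.5877 -0.0793  1.4177] 0.07840447965173361
rail net top (array([ 0.58769391, -0.07892281,  1.41802809]), np.float64(0.6497077398915015))
rail net scene(lower) (array([ 0.58593584, -0.07670507,  1.41349265]), np.float64(0.15226255847561743))
lens top [ 0.6018 -0.0033  1.3846] 0.071 in rail 0.0773 -0.0023 -1.9
lens scene [ 0.5988 -0.0032  1.4447] 0.058 in rail 0.0769 0.0007 1.5
lamp top [ 0.5852 -0.0842  1.4324] 0.078 in rail -0.0052 0.0018 0.8
lamp scene [ 0.5815 -0.0848  1.4889] 0.188 in rail -0.0064 0.0054 4.1
carriage top [ 0.575  -0.175   1.4177] 1.0 in rail -0.0965 -0.002 0.0
carriage scene [ 0.5731 -0.1716  1.4218] 0.058 in rail -0.0934 0.0004 0.2
stage top [ 0.4769 -0.3434  1.3195] 0.036
tray top [0.4494 0.3583 1.536 ] 0.501
jar top [ 0.6984 -0.1451  0.    ] 0.249
dish top [ 0.4573 -0.0791  0.    ] 0.066
plate top [ 0.477  -0.3419  0.    ] 0.025
stage scene [ 0.4755 -0.3437  1.3368] 0.065
tray scene [0.4587 0.2914 1.2313] 0.556
jar scene [ 0.7008 -0.1465  0.    ] 0.185
dish scene [ 0.4545 -0.0795  0.    ] 0.226
plate scene [ 0.4817 -0.3442  0.    ] 0.04
```

Run:
```python
from fit import *
from scipy.spatial.transform import Rotation as Ro
s=manip.state(); q=s["tcp_rot"]; R=Ro.from_quat([*q[1:],q[0]]).as_matrix(); print(R.round(3).tolist(),s["time"],s["eef_pos"])
ty=R[:,1]; print("tool y ang",np.degrees(np.arctan2(ty[1],ty[0])))
t=get_image("top"); g=[(170,193),(221,197),(211,279),(157,276)]
m=outl("tray",t).astype(np.uint8); c=max(cv2.findContours(m,0,2)[0],key=cv2.contourArea); c=cv2.convexHull(c)
b=cv2.boxPoints(cv2.minAreaRect(c)); print(b.round(0).tolist(),m.sum()); P=np.array([back(t,x,.012) for x in b]); print(P.round(3).tolist(),P.mean(0))
f=np.zeros(m.shape,np.uint8); cv2.fillConvexPoly(f,c,1)
print(fit("tray",[(t,f>0)],[.475,.318,0.05],0))
```

```text
[[0.951, 0.308, -0.0], [0.308, -0.951, -0.0], [-0.0, 0.0, -1.0]] 1.9 [ 0.19996306 -0.61849421  0.21468757]
tool y ang -72.08117031042093
[[154.0, 275.0], [167.0, 188.0], [223.0, 196.0], [211.0, 283.0]] 4764
[[0.385, 0.392, 0.012], [0.593, 0.382, 0.012], [0.576, 0.244, 0.012], [0.37, 0.259, 0.012]] [0.48094891 0.31947439 0.012     ]
(array([ 0.48054922,  0.32027883, -0.05282151]), np.float64(0.036976801280351065))
```

>>> send_rows:
  steps: "0.5 0.2 0.3 0 0.05;0.5 0.4 0.6 0 0.1;0.5 0.6 0.9 0 0.15;0.5 0.66 1 0 0.1758;0.5 0.66 1 0 0.1758;0.5 0.66 1 0 0.1758;0.5 0.66 1 0 0.1758;0.5 0.66 1 0 0.1758;0.5 0.66 1 0 0.1758"

```text
time: 2.9
eef_pos: [0.3321, -0.4183, 0.2148]
tcp_rot: [0.0, 0.759, 0.651, -0.0]
contact_force: [-0.0, 0.4, 0.7]
grip_width: 0.0712
gripper_force: 0.0
```

>>> send_rows:
  steps: "0.5 0.2 0.3 0 0;0.5 0.4 0.6 0 0;0.5 0.6 0.9 0 0;0.5 0.66 1 0 0;0.5 0.66 1 0 0;0.5 0.66 1 0 0"

```text
time: 3.5
eef_pos: [0.4657, -0.2151, 0.2148]
tcp_rot: [-0.0, 0.758, 0.652, 0.001]
contact_force: [-0.4, -1.2, 0.5]
grip_width: 0.0716
gripper_force: 0.0
```

>>> send_rows:
  steps: "0.5 0.2 0.3 0 0;0.5 0.4 0.6 0 0;0.5 0.6 0.9 0 0;0.5 0.66 1 0 0;0.5 0.66 1 0 0;0.5 0.66 1 0 0"

```text
time: 4.1
eef_pos: [0.5976, -0.0158, 0.2145]
tcp_rot: [-0.0, 0.758, 0.652, 0.0]
contact_force: [-0.3, -0.7, 0.0]
grip_width: 0.0709
gripper_force: 0.0
```

>>> send_rows:
  steps: "0.3 0.02 0.075 -0.2 0;0.3 0.02 0.075 -0.4 0;0.3 0.02 0.075 -0.6 0;0.3 0.02 0.075 -0.7 0;0.3 0.02 0.075 -0.8 0;0.3 0.02 0.075 -0.87 0;0.3 0.02 0.075 -0.87 0;0.3 0.02 0.075 -0.87 0"

```text
time: 4.9
eef_pos: [0.6003, -0.0042, 0.0412]
tcp_rot: [0.0, 0.76, 0.65, 0.0]
contact_force: [0.0, 0.8, -0.1]
grip_width: 0.0619
gripper_force: 0.0
```

Run:
```python
from h import *
p=get_image("scene"); q=get_image("top")
cv2.imwrite("pics/g1.png",np.vstack([cv2.resize(p["image"][140:240,210:390,::-1],None,fx=3,fy=3),cv2.resize(q["image"][130:230,270:450,::-1],None,fx=3,fy=3)])[:600])
```

```text
(no output)
```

View pics/g1.png

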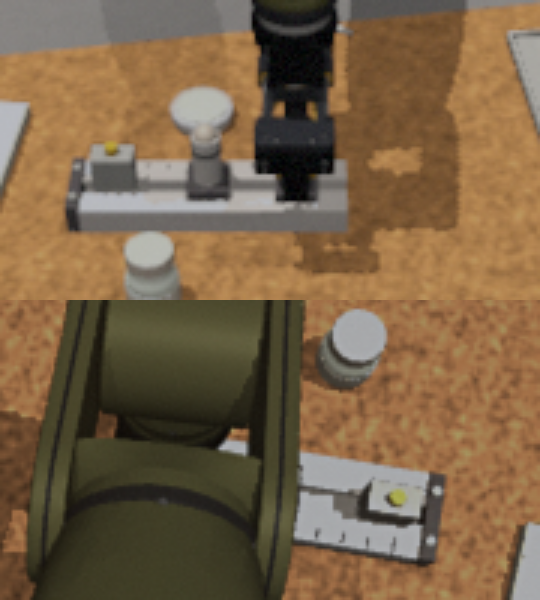

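>>> send_rows:
  steps: "-1 0 0 0 0;-1 0 0 0 0;-1 0 0 0 0;-1 0 0 0 0;-1 0 0 0 0;-1 0 0 0 0"

```text
time: 5.6
eef_pos: [0.6005, -0.0035, 0.0411]
tcp_rot: [0.0, 0.759, 0.651, 0.0]
contact_force: [0.6, -0.0, 1.7]
grip_width: 0.0334
gripper_force: 30.0
```

>>> send_rows:
  steps: "-1 0 0 0.15 0;-1 0 0 0.3 0;-1 0 0 0.5 0;-1 0 0.1 0.6 0;-1 -0.05 0.25 0.6 0;-1 -0.1 0.4 0.6 0;-1 -0.15 0.6 0.6 0;-1 -0.2 0.8 0.6 0;-1 -0.25 0.95 0.6 0;-1 -0.25 1 0.6 0"

```text
time: 6.6
eef_pos: [0.548, 0.1989, 0.1596]
tcp_rot: [-0.001, 0.758, 0.652, -0.001]
contact_force: [-0.8, -0.0, -1.7]
grip_width: 0.0338
gripper_force: 30.0
```

>>> send_rows:
  steps: "-1 -0.05 0.15 0 0;-1 -0.1 0.35 0 0;-1 -0.125 0.5 0 0;-1 -0.125 0.607 -0.1 0;-1 -0.125 0.607 -0.25 0;-1 -0.125 0.607 -0.4 0;-1 -0.125 0.607 -0.55 0;-1 -0.125 0.607 -0.65 0;-1 -0.125 0.607 -0.69 0;-1 -0.125 0.607 -0.7 0"

```text
time: 7.6
eef_pos: [0.5243, 0.317, 0.0191]
tcp_rot: [-0.0, 0.759, 0.651, -0.001]
contact_force: [-0.5, 0.2, -0.8]
grip_width: 0.0338
gripper_force: 30.0
```

>>> send_rows:
  steps: "-1 0 0 -0.008 0;-1 0 0 -0.012 0;-1 0 0 -0.016 0;-1 0 0 -0.016 0"

```text
time: 8.0
eef_pos: [0.5255, 0.3182, 0.0183]
tcp_rot: [0.0, 0.759, 0.651, 0.001]
contact_force: [-0.6, 0.1, -1.2]
grip_width: 0.0342
gripper_force: 30.0
```

>>> send_rows:
  steps: "-1 0 0 -0.003 0;0.1 0 0 -0.003 0;0.1 0 0 -0.003 0;0.1 0 0 -0.003 0;0.1 0 0 0.2 0;0.1 0 0 0.4 0;0.1 0 0 0.65 0;0.1 0 -0.25 0.8 0;0.1 0 -0.5 0.8 0;0.1 0 -0.75 0.8 0"

```text
time: 9.0
eef_pos: [0.5259, 0.1744, 0.1798]
tcp_rot: [0.001, 0.759, 0.652, 0.002]
contact_force: [0.6, -0.8, -0.5]
grip_width: 0.0525
gripper_force: 0.0
```

Run:
```python
from fit import *
p=get_image("scene"); print(manip.state()["eef_pos"],manip.state()["grip_width"])
for d in nets.outline_of("lens",p)[:2]: print(d["confidence"],d["location"],back(p,d["location"],.03))
r,c=fit("lens",[(p,outl("lens",p))],[.525,.318,1.42],.005); print(r,c)
```

```text
[0.52545585 0.16771411 0.17855788] 0.052259234651374456
0.71 [411.3, 170.9] [0.51846817 0.32415442 0.03      ]
[0.52535346 0.31844964 1.33913781] 0.10122968651089273
```

Run:
```python
from fit import *
for n in("top","scene"):
    p=get_image(n)
    d=nets.outline_of("lamp",p)
    for e in d[:2]:
        r,c=fit("lamp",[(p,e["region"])],[.584,-.085,1.43],.028); print(n,e["confidence"],e["location"],r.round(4),round(c,3))
```

```text
scene 0.81 [275.3, 195.3] [ 0.5826 -0.0847  1.4768] 0.211
scene 0.61 [414.1, 171.8] [ 0.584 -0.085  1.43 ] 1.0
```

>>> send_rows:
  steps: "0.2 0.1 -0.25 0 0;0.2 0.2 -0.5 0 0;0.2 0.29 -0.75 0 0;0.2 0.29 -0.95 0 0;0.2 0.29 -1 0 0;0.2 0.29 -1 0 0"

```text
time: 9.95
eef_pos: [0.5832, -0.0251, 0.1769]
tcp_rot: [-0.0, 0.76, 0.65, -0.0]
contact_force: [-0.4, 0.7, 0.5]
grip_width: 0.0569
gripper_force: 0.0
```

>>> send_rows:
  steps: "0.2 0 -0.15 0 0;0.2 0 -0.262 0 0;0.2 0 -0.262 0 0;0.2 0 -0.262 -0.15 0;0.2 0 -0.262 -0.3 0;0.2 0 -0.262 -0.45 0;0.2 0 -0.262 -0.6 0;0.2 0 -0.262 -0.648 0;0.2 0 -0.262 -0.648 0"

```text
time: 10.85
eef_pos: [0.5817, -0.075, 0.046]
tcp_rot: [-0.002, 0.759, 0.652, -0.001]
contact_force: [-0.7, 0.3, 0.5]
grip_width: 0.0573
gripper_force: 0.0
```

>>> send_rows:
  steps: "-1 0 0 0 0;-1 0 0 0 0;-1 0 0 0 0;-1 0 0 0 0;-1 0 0 0 0;-1 0 0 0 0"

```text
time: 11.45
eef_pos: [0.5844, -0.0775, 0.0493]
tcp_rot: [0.001, 0.759, 0.651, 0.001]
contact_force: [2.4, -0.3, 4.1]
grip_width: 0.0274
gripper_force: 30.0
```

Run:
```python
from h import *
a=[]
for i in range(6):
    get_image("scene"); s=manip.state(); a.append([*s["eef_pos"],*s["contact_force"]])
print(np.mean(a,0).round(4),np.std(a,0).round(4))
```

```text
[ 0.5844 -0.0776  0.0493  2.2555  0.1733  5.7504] [0.     0.     0.     0.1953 0.2547 0.6311]
```

>>> send_rows:
  steps: "0 0 0 0 0;0 0 0 0 0;0 0 0 0 0;0 -0.004 -0.033 0 0;0 -0.004 -0.033 0 0;0 -0.004 -0.033 0 0;0 -0.004 -0.033 0 0"

```text
time: 12.45
eef_pos: [0.5821, -0.0839, 0.0477]
tcp_rot: [-0.0, 0.759, 0.651, -0.0]
contact_force: [0.2, -0.4, 0.4]
grip_width: 0.0476
gripper_force: 0.0
```

Run:
```python
from fit import *
p=get_image("scene"); s=manip.state(); print(s["eef_pos"],s["contact_force"],s["grip_width"])
cv2.imwrite("pics/g2.png",cv2.resize(p["image"][140:240,210:390,::-1],None,fx=4,fy=4))
```

```text
[ 0.58214553 -0.08380229  0.04776195] [ 0.67819128 -0.09855969 -0.20306959] 0.04732338353543885
```

View pics/g2.png

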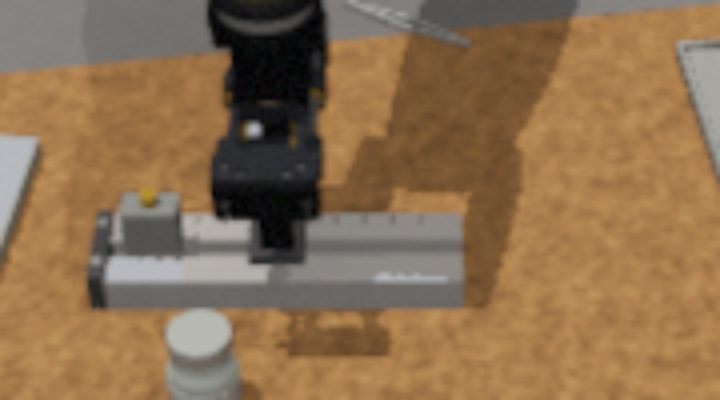

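>>> send_rows:
  steps: "0 0.009 0 -0.015 0;0 0.009 0 -0.034 0;0 0.009 0 -0.034 0;-0.3 0.009 0 -0.034 0;-1 0.009 0 -0.034 0;-1 0.009 0 -0.034 0;-1 0.009 0 -0.034 0;-1 0.009 0 -0.034 0"

```text
time: 13.3
eef_pos: [0.584, -0.0838, 0.0411]
tcp_rot: [0.0, 0.759, 0.651, 0.0]
contact_force: [0.1, -0.9, 0.7]
grip_width: 0.0276
gripper_force: 30.0
```

Run:
```python
from h import *
for i in range(3):
    get_image("scene"); s=manip.state(); print(s["eef_pos"].round(4) if hasattr(s["eef_pos"],"round") else s["eef_pos"],s["contact_force"],s["torque"],s["grip_width"])
```

```text
[ 0.584  -0.0838  0.0411] [ 0.02720601 -0.29566094 -0.31964632] [ 0.02732221  0.00402479 -0.00690977] 0.02738855712755557
[ 0.584  -0.0838  0.0411] [-1.08708771  0.65591508  0.61056151] [ 0.00589654 -0.04592278  0.0197477 ] 0.027684525188528483
[ 0.584  -0.0838  0.0411] [-0.90744083 -0.1873746   1.04581159] [-0.04118683 -0.01948607  0.0230783 ] 0.027772087007574612
```

>>> send_rows:
  steps: "-1 0 0 0.15 0;-1 0 0 0.3 0;-1 0 0 0.45 0;-1 0 0.1 0.55 0;-1 -0.05 0.25 0.55 0;-1 -0.1 0.4 0.55 0;-1 -0.17 0.6 0.55 0;-1 -0.24 0.8 0.55 0;-1 -0.3 0.95 0.55 0;-1 -0.3 1 0.55 0"

```text
time: 14.45
eef_pos: [0.5223, 0.1185, 0.1503]
tcp_rot: [-0.001, 0.758, 0.652, -0.0]
contact_force: [-0.2, -0.2, -1.8]
grip_width: 0.0273
gripper_force: 30.0
```

>>> send_rows:
  steps: "-1 -0.08 0.15 0 0;-1 -0.16 0.35 0 0;-1 -0.24 0.55 0 0;-1 -0.32 0.75 0 0;-1 -0.4 0.92 0 0;-1 -0.44 1 0 0;-1 -0.442 1 0 0;-1 -0.442 1 0 0"

```text
time: 15.25
eef_pos: [0.4359, 0.3158, 0.1507]
tcp_rot: [0.0, 0.759, 0.651, -0.0]
contact_force: [0.3, 0.2, -1.3]
grip_width: 0.0273
gripper_force: 30.0
```

>>> send_rows:
  steps: "-1 0 0.03 -0.15 0;-1 0 0.03 -0.3 0;-1 0 0.03 -0.45 0;-1 0 0.03 -0.55 0;-1 0 0.03 -0.63 0;-1 0 0.03 -0.65 0;-1 0 0.03 -0.66 0;-1 0 0.03 -0.664 0;-1 0 0.03 -0.664 0"

```text
time: 16.15
eef_pos: [0.4366, 0.3224, 0.0193]
tcp_rot: [0.0, 0.759, 0.651, 0.001]
contact_force: [0.5, -0.3, -2.2]
grip_width: 0.0278
gripper_force: 30.0
```

>>> send_rows:
  steps: "-1 0 0 -0.003 0;-1 0 0 -0.006 0;-1 0 0 -0.006 0;-0.1 0 0 -0.006 0;-0.1 0 0 -0.006 0;-0.1 0 0 -0.006 0;-0.1 0 0 0.2 0;-0.1 0 0 0.4 0;-0.1 0 0 0.6 0;-0.1 0 0 0.75 0"

```text
time: 17.15
eef_pos: [0.4362, 0.3226, 0.171]
tcp_rot: [0.0, 0.759, 0.651, 0.001]
contact_force: [1.4, 0.5, 0.3]
grip_width: 0.0428
gripper_force: 0.0
```

>>> send_rows:
  steps: "-0.1 0.05 -0.2 0 0;-0.1 0.1 -0.4 0 0;-0.1 0.15 -0.6 0 0;-0.1 0.2 -0.8 0 0;-0.1 0.25 -1 0 0;-0.1 0.25 -1 0 0;-0.1 0.25 -1 0 0"

```text
time: 17.85
eef_pos: [0.4856, 0.1217, 0.168]
tcp_rot: [-0.0, 0.76, 0.65, 0.0]
contact_force: [0.5, -0.1, -0.3]
grip_width: 0.0428
gripper_force: 0.0
```

Run:
```python
from fit import *
t=get_image("top"); s=get_image("scene"); print(manip.state()["eef_pos"]); save(s,"x1.png"); save(t,"x2.png")
for n,p in(("top",t),("scene",s)):
    for o,g,z in(("carriage",[.574,-.173,1.417],.008),("lens",[.525,.318,1.42],.005),("lamp",[.4365,.322,1.42],.005)):
        for e in nets.outline_of(o,p)[:1]:
            r,c=fit(o,[(p,e["region"])],g,z); print(n,o,round(e["confidence"],2),e["location"],r.round(4),round(c,3))
    if n=="scene": print(fit("rail",[(p,outl("rail",p)|outl("carriage",p))],[.587,-.078,1.417],0))
```

```text
[0.4853298  0.12291997 0.16801559]
top carriage 0.67 [400.6, 198.9] [ 0.5734 -0.1705  1.4454] 0.073
top lamp 0.53 [356.8, 191.5] [0.4365 0.322  1.42  ] 1.0
scene carriage 0.48 [250.1, 194.0] [ 0.5732 -0.1715  1.3771] 0.073
scene lens 0.7 [409.2, 172.5] [0.5247 0.3192 1.4093] 0.092
scene lamp 0.78 [401.0, 155.7] [0.4331 0.3222 1.4616] 0.117
(array([ 0.58612223, -0.07680887,  1.41362858]), np.float64(0.07799470119517693))
```

View pics/x1.png

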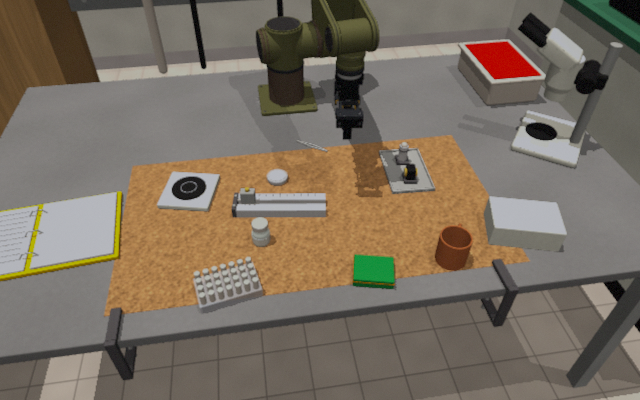

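>>> send_rows:
  steps: "0 0.06 -0.2 0 0;0 0.12 -0.4 0 0;0 0.18 -0.6 0 0;0 0.24 -0.8 0 0;0 0.3 -0.95 0 0;0 0.3 -0.95 0 0;0 0.3 -0.95 0 0"

```text
time: 19.05
eef_pos: [0.5455, -0.068, 0.168]
tcp_rot: [-0.0, 0.76, 0.65, -0.0]
contact_force: [-0.5, 0.5, 0.3]
grip_width: 0.0475
gripper_force: 0.0
```

>>> send_rows:
  steps: "0 0.06 -0.2 0 0;0 0.1385 -0.4 0 0;0 0.1385 -0.517 0 0;0 0.1385 -0.517 -0.1 0;0 0.1385 -0.517 -0.25 0;0 0.1385 -0.517 -0.35 0;0 0.1385 -0.517 -0.4 0;0 0.1385 -0.517 -0.4 0"

```text
time: 19.85
eef_pos: [0.5722, -0.1696, 0.0865]
tcp_rot: [-0.002, 0.759, 0.651, -0.001]
contact_force: [0.3, -0.2, 0.3]
grip_width: 0.0474
gripper_force: 0.0
```

Run:
```python
from h import *
get_image("scene"); get_image("scene");get_image("scene");p=get_image("scene"); s=manip.state(); print(s["eef_pos"],s["contact_force"],s["time"])
cv2.imwrite("pics/g3.png",cv2.resize(p["image"][140:240,190:370,::-1],None,fx=4,fy=4))
```

```text
[ 0.57442944 -0.17122691  0.09000765] [-0.05141243 -0.15711764 -0.15653189] 20.05
```

View pics/g3.png

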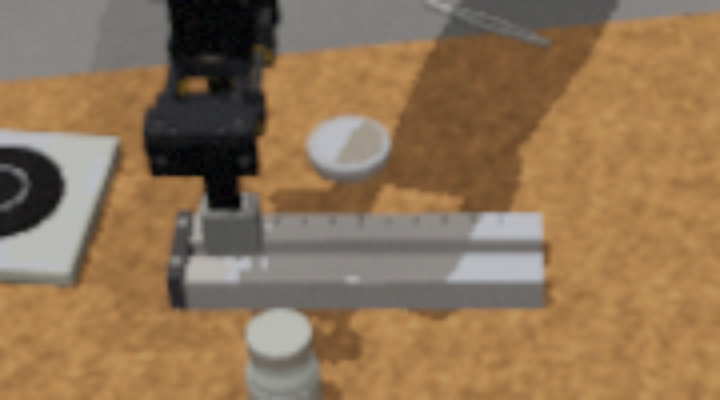

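>>> send_rows:
  steps: "0 -0.006 0 -0.1 0;0 -0.006 0 -0.2 0;0 -0.006 0 -0.27 0;0 -0.006 0 -0.27 0;0 -0.006 0 -0.27 0;-0.4 -0.006 0 -0.27 0;-1 -0.006 0 -0.27 0;-1 -0.006 0 -0.27 0;-1 -0.006 0 -0.27 0;-1 -0.006 0 -0.27 0"

```text
time: 21.05
eef_pos: [0.5728, -0.1714, 0.035]
tcp_rot: [0.001, 0.759, 0.651, 0.0]
contact_force: [0.8, 0.2, 1.7]
grip_width: 0.0239
gripper_force: 30.0
```

Run:
```python
from h import *
for i in range(5): get_image("scene"); s=manip.state(); print(s["eef_pos"].round(4),s["contact_force"].round(1),s["torque"].round(2),s["grip_width"])
```

```text
[ 0.5728 -0.1714  0.0349] [2.1 0.5 2.1] [-0.06 -0.27  0.01] 0.023761330685767232
[ 0.5728 -0.1715  0.035 ] [0.3 0.2 2.1] [-0.02 -0.31  0.05] 0.023999887271044795
[ 0.5728 -0.1714  0.0349] [1.5 1.2 2.7] [-0.02 -0.3  -0.04] 0.02397508182041203
[ 0.5728 -0.1714  0.035 ] [ 1.5 -0.2  3.1] [-0.01 -0.32  0.01] 0.023954780042344748
[ 0.5728 -0.1714  0.0349] [ 1.  -1.4  3.1] [-0.04 -0.32 -0.03] 0.023800263354690255
```

>>> send_rows:
  steps: "-1 0 0 0.003 0;-1 0 0 0.006 0;-1 0.0077 0.0494 0.006 0;-1 0.0192 0.1235 0.006 0;-1 0.0308 0.1976 0.006 0;-1 0.0423 0.2717 0.006 0;-1 0.0539 0.3458 0.006 0;-1 0.0616 0.395 0.006 0"

```text
time: 22.1
eef_pos: [0.5842, -0.09, 0.035]
tcp_rot: [-0.001, 0.759, 0.651, -0.0]
contact_force: [-0.6, -1.2, -1.7]
grip_width: 0.0237
gripper_force: 30.0
```

Run:
```python
from h import *
for i in range(3): get_image("scene"); s=manip.state(); print(s["eef_pos"].round(4),s["contact_force"].round(1),s["torque"].round(2),s["grip_width"])
```

```text
[ 0.5844 -0.0891  0.035 ] [ 0.5  1.9 -2. ] [ 0.08 -0.08  0.  ] 0.023619710505545673
[ 0.5842 -0.09    0.0349] [ 0.4  0.8 -1.4] [ 0.06 -0.1  -0.03] 0.024047507402952254
[ 0.5842 -0.0909  0.035 ] [ 0.  -0.  -1.6] [-0.01 -0.07  0.03] 0.023838779129550725
```

>>> send_rows:
  steps: "-1 0.0142 0.091 0 0;-1 0.0283 0.182 0 0;-1 0.0425 0.273 0 0;-1 0.0567 0.364 0 0;-1 0.0708 0.4545 0 0;-1 0.085 0.545 0 0;-1 0.0992 0.636 0 0;-1 0.1133 0.727 0 0;-1 0.1275 0.818 0 0;-1 0.1417 0.909 0 0"

```text
time: 23.25
eef_pos: [0.6126, 0.0903, 0.035]
tcp_rot: [-0.0, 0.759, 0.651, -0.0]
contact_force: [0.6, 0.2, -2.0]
grip_width: 0.0237
gripper_force: 30.0
```

Run:
```python
from h import *
for i in range(3): p=get_image("scene"); s=manip.state(); print(s["eef_pos"].round(4),s["contact_force"].round(1),s["torque"].round(2),s["grip_width"])
cv2.imwrite("pics/g4.png",cv2.resize(p["image"][140:240,220:400,::-1],None,fx=4,fy=4))
```

```text
[0.613  0.093  0.0352] [ 0.1  1.9 -1.6] [ 0.07 -0.08  0.01] 0.023568810824055927
[0.6129 0.0916 0.0352] [-0.8 -0.5 -3.1] [-0.08 -0.14  0.04] 0.023841379891966163
[0.6127 0.0906 0.0351] [-0.   0.4 -2.2] [-0.04 -0.1  -0.  ] 0.02369709613369851
```

View pics/g4.png

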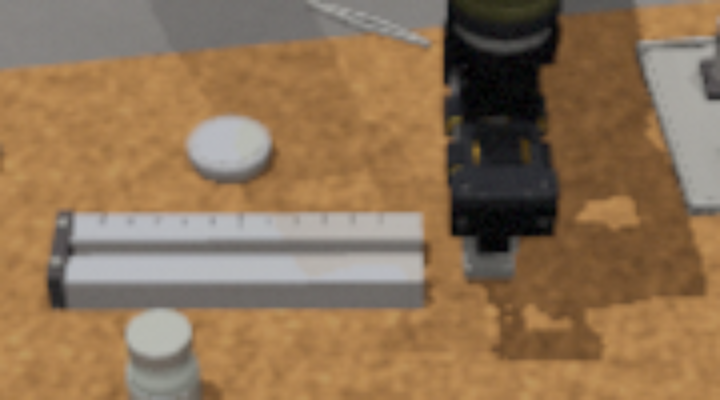

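>>> send_rows:
  steps: "-1 0 0 0.1 0;-1 0 0 0.25 0;-1 0 0 0.4 0;-1 0 0 0.55 0;-1 0 -0.05 0.65 0;-1 -0.04 -0.2 0.65 0;-1 -0.08 -0.38 0.65 0;-1 -0.12 -0.56 0.65 0;-1 -0.16 -0.74 0.65 0;-1 -0.2 -0.9 0.65 0"

```text
time: 24.4
eef_pos: [0.5718, -0.0926, 0.1652]
tcp_rot: [0.0, 0.76, 0.65, -0.0]
contact_force: [0.2, 1.0, -2.5]
grip_width: 0.0238
gripper_force: 30.0
```

>>> send_rows:
  steps: "-1 -0.05 -0.18 0 0;-1 -0.1 -0.36 0 0;-1 -0.15 -0.54 0 0;-1 -0.2 -0.72 0 0;-1 -0.25 -0.88 0 0;-1 -0.28 -0.96 0 0;-1 -0.28 -1 0 0;-1 -0.28 -1 0 0;-1 -0.28 -1 0 0"

```text
time: 25.3
eef_pos: [0.517, -0.2895, 0.1652]
tcp_rot: [-0.0, 0.759, 0.651, 0.0]
contact_force: [0.5, -0.1, -1.4]
grip_width: 0.0238
gripper_force: 30.0
```

Run:
```python
from h import *
for i in range(3): p=get_image("scene"); s=manip.state(); print(s["eef_pos"].round(4),s["contact_force"].round(1),s["grip_width"])
```

```text
[ 0.5171 -0.2893  0.1652] [ 0.7 -0.4 -3.1] 0.02380771711111547
[ 0.5172 -0.2892  0.1653] [ 0.   0.3 -1.7] 0.02400714540004696
[ 0.5172 -0.2892  0.1653] [-0.7  0.1 -2.1] 0.024121941340134144
```

>>> send_rows:
  steps: "-1 -0.1 -0.13 0 0;-1 -0.1985 -0.269 0 0;-1 -0.1985 -0.269 -0.1 0;-1 -0.1985 -0.269 -0.22 0;-1 -0.1985 -0.269 -0.34 0;-1 -0.1985 -0.269 -0.44 0;-1 -0.1985 -0.269 -0.52 0;-1 -0.1985 -0.269 -0.555 0;-1 -0.1985 -0.269 -0.564 0;-1 -0.1985 -0.269 -0.564 0"

```text
time: 26.45
eef_pos: [0.4776, -0.3443, 0.0532]
tcp_rot: [0.0, 0.759, 0.651, 0.0]
contact_force: [0.2, -0.2, -1.5]
grip_width: 0.0239
gripper_force: 30.0
```

Run:
```python
from h import *
for i in range(4): p=get_image("scene"); s=manip.state(); print(s["eef_pos"].round(4),s["contact_force"].round(1),s["grip_width"])
t=get_image("top")
cv2.imwrite("pics/g5.png",np.hstack([cv2.resize(p["image"][130:230,140:240,::-1],None,fx=4,fy=4),cv2.resize(t["image"][190:290,420:520,::-1],None,fx=4,fy=4)]))
```

```text
[ 0.4778 -0.3446  0.0537] [ 0.   0.6 -1.1] 0.024208116689289225
[ 0.4779 -0.3448  0.0539] [ 0.2 -1.4 -2.3] 0.023506659756700743
[ 0.4778 -0.3448  0.054 ] [ 0.1  0.7 -2.1] 0.0236939835559952
[ 0.4777 -0.3447  0.0538] [-0.   0.3 -2.5] 0.02353809403774907
```

View pics/g5.png

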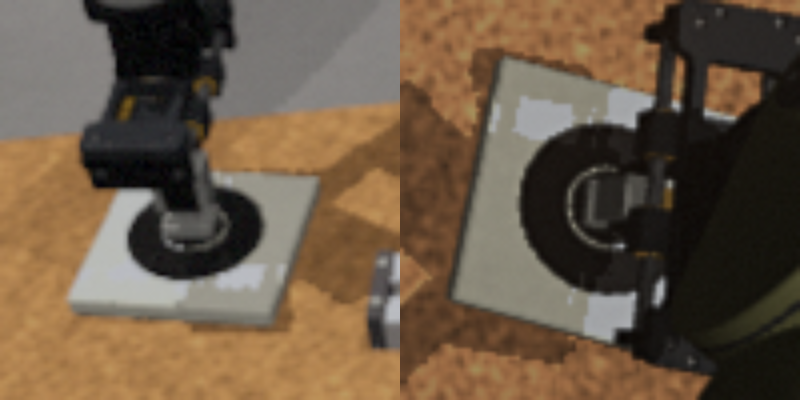

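>>> send_rows:
  steps: "-1 0 0.007 -0.004 0;-1 0 0.007 -0.008 0;-1 0 0.007 -0.012 0;-1 0 0.007 -0.014 0;-1 0 0.007 -0.014 0;-1 0 0.007 -0.014 0"

```text
time: 27.3
eef_pos: [0.4772, -0.3428, 0.0509]
tcp_rot: [-0.0, 0.759, 0.651, 0.0]
contact_force: [-1.9, 2.1, 4.5]
grip_width: 0.0238
gripper_force: 30.0
```

Run:
```python
from h import *
for i in range(4): p=get_image("scene"); s=manip.state(); print(s["eef_pos"].round(4),s["contact_force"].round(1),s["grip_width"])
```

```text
[ 0.4772 -0.3428  0.051 ] [-2.6  3.4  5.2] 0.023752886078925377
[ 0.4772 -0.3428  0.0509] [-3.2  1.9  4.5] 0.023658439315196653
[ 0.4772 -0.3428  0.0509] [-3.4  3.2  5.7] 0.024052991718913865
[ 0.4772 -0.3428  0.0509] [-1.8  2.7  5.2] 0.02386083002753543
```

Seated. Release (modest opening), rise, and go back toward the tray for the lens.

>>> send_rows:
  steps: "0 0 0 0 0;0 0 0 0 0;0 0 0 0 0;0 0 0 0 0;0 0 0 0.1 0;0 0 0 0.25 0;0 0 0 0.4 0;0 0 0 0.55 0;0 0 0 0.65 0;0 0 0 0.65 0"

```text
time: 28.5
eef_pos: [0.4788, -0.3443, 0.1839]
tcp_rot: [0.004, 0.759, 0.651, 0.001]
contact_force: [1.0, -0.6, 1.1]
grip_width: 0.0478
gripper_force: 0.0
```

>>> send_rows:
  steps: "0.1 0.02 0.2 0 0;0.1 0.04 0.4 0 0;0.1 0.06 0.6 0 0;0.1 0.08 0.8 0 0;0.1 0.08 1 0 0;0.1 0.08 1 0 0;0.1 0.08 1 0 0"

```text
time: 29.2
eef_pos: [0.4925, -0.142, 0.1783]
tcp_rot: [-0.001, 0.759, 0.652, -0.001]
contact_force: [0.2, 0.5, -0.5]
grip_width: 0.0522
gripper_force: 0.0
```

>>> send_rows:
  steps: "0.1 0.02 0.2 0 0;0.1 0.04 0.4 0 0;0.1 0.06 0.6 0 0;0.1 0.08 0.8 0 0;0.1 0.08 1 0 0;0.1 0.08 1 0 0;0.1 0.08 1 0 0"

```text
time: 29.9
eef_pos: [0.5091, 0.0566, 0.179]
tcp_rot: [-0.0, 0.759, 0.651, -0.001]
contact_force: [-0.1, -0.5, 0.6]
grip_width: 0.0521
gripper_force: 0.0
```

Run:
```python
from fit import *
t=get_image("top"); s=get_image("scene"); print(manip.state()["eef_pos"],manip.state()["time"])
for n,p in(("top",t),("scene",s)):
    for o,g,z in(("carriage",[.4775,-.343,1.417],.024),):
        for e in nets.outline_of(o,p)[:1]:
            r,c=fit(o,[(p,e["region"])],g,z); print(n,o,round(e["confidence"],2),e["location"],r.round(4),round(c,3))
save(t,"x3.png")
cv2.imwrite("pics/g6.png",np.hstack([cv2.resize(s["image"][130:230,140:240,::-1],None,fx=4,fy=4),cv2.resize(t["image"][190:290,420:520,::-1],None,fx=4,fy=4)]))
```

```text
[0.50913786 0.05575302 0.17924508] 30.0
top carriage 0.7 [479.5, 242.9] [ 0.4754 -0.3393  1.4837] 0.136
scene carriage 0.74 [188.7, 175.5] [ 0.4799 -0.3423  1.2113] 0.313
```

View pics/g6.png

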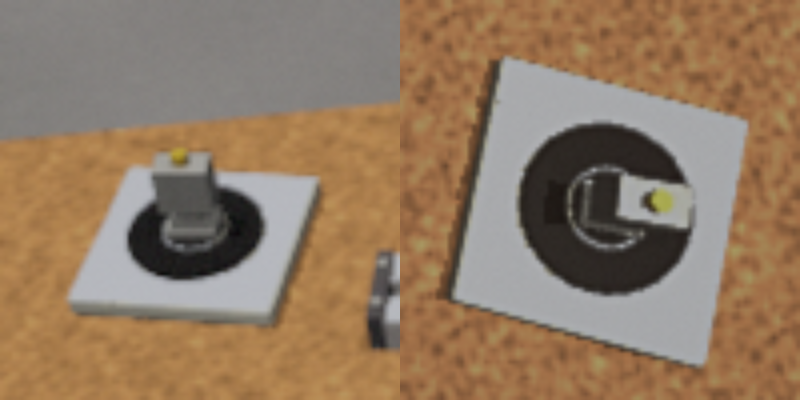

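>>> send_rows:
  steps: "0.1 0.03 0.2 0 0;0.1 0.05 0.4 0 0;0.1 0.08 0.6 0 0;0.1 0.08 0.8 0 0;0.1 0.08 1 0 0;0.1 0.08 1 0 0;0.1 0.08 1 0 0;0.1 0.08 1 0 0"

```text
time: 30.9
eef_pos: [0.5253, 0.2558, 0.1796]
tcp_rot: [0.0, 0.76, 0.65, -0.0]
contact_force: [-0.6, 0.4, 0.4]
grip_width: 0.0522
gripper_force: 0.0
```

Run:
```python
from h import *
for i in range(3): p=get_image("scene"); s=manip.state()
print(s["eef_pos"].round(4))
```

```text
[0.5253 0.2558 0.1798]
```

>>> send_rows:
  steps: "0.1 0 0.17 0 0;0.1 0 0.311 0 0;0.1 0 0.311 -0.2 0;0.1 0 0.311 -0.4 0;0.1 0 0.311 -0.55 0;0.1 0 0.311 -0.7 0;0.1 0 0.311 -0.78 0;0.1 0 0.311 -0.809 0;0.1 0 0.311 -0.809 0;0.1 0 0.311 -0.809 0"

```text
time: 32.05
eef_pos: [0.5264, 0.3198, 0.0198]
tcp_rot: [0.0, 0.759, 0.651, 0.001]
contact_force: [1.1, 0.6, 0.4]
grip_width: 0.0528
gripper_force: 0.0
```

Run:
```python
from h import *
for i in range(3): p=get_image("scene"); s=manip.state()
print(s["eef_pos"].round(4),s["contact_force"])
```

```text
[0.5262 0.32   0.0198] [ 0.38265124 -0.53753775  0.26668721]
```

>>> send_rows:
  steps: "-1 0 0 0 0;-1 0 0 0 0;-1 0 0 0 0;-1 0 0 0 0;-1 0 0 0 0;-1 0 0 0 0"

```text
time: 32.8
eef_pos: [0.5253, 0.3195, 0.0183]
tcp_rot: [0.0, 0.759, 0.651, 0.0]
contact_force: [0.4, -1.1, 2.3]
grip_width: 0.034
gripper_force: 30.0
```

Run:
```python
from h import *
for i in range(3): p=get_image("scene"); s=manip.state()
print(s["eef_pos"].round(4),s["contact_force"],s["grip_width"])
```

```text
[0.5253 0.3195 0.0183] [ 0.24962754 -0.28022072  2.07568897] 0.03375890035814319
```

>>> send_rows:
  steps: "-1 0 0 0.15 0;-1 0 0 0.3 0;-1 0 0 0.45 0;-1 0 -0.05 0.6 0;-1 0.05 -0.2 0.65 0;-1 0.1 -0.35 0.65 0;-1 0.15 -0.5 0.65 0;-1 0.2 -0.65 0.65 0;-1 0.25 -0.8 0.65 0;-1 0.25 -0.8 0.65 0"

```text
time: 33.95
eef_pos: [0.5752, 0.1562, 0.1467]
tcp_rot: [-0.0, 0.76, 0.649, -0.001]
contact_force: [-0.2, 0.9, -2.3]
grip_width: 0.0334
gripper_force: 30.0
```

>>> send_rows:
  steps: "-1 0.04 -0.15 0 0;-1 0.08 -0.3 0 0;-1 0.12 -0.5 0 0;-1 0.12 -0.65 0 0;-1 0.126 -0.78 0 0;-1 0.126 -0.808 0 0;-1 0.126 -0.808 0 0;-1 0.126 -0.808 0 0;-1 0.126 -0.808 0 0;-1 0.126 -0.808 0 0"

```text
time: 34.95
eef_pos: [0.6002, -0.001, 0.1479]
tcp_rot: [-0.0, 0.759, 0.651, 0.0]
contact_force: [-0.7, -0.1, -2.8]
grip_width: 0.0343
gripper_force: 30.0
```

Run:
```python
from h import *
for i in range(4): p=get_image("scene"); s=manip.state(); print(s["eef_pos"].round(4))
print(s["tcp_rot"])
```

```text
[ 0.6002 -0.0012  0.148 ]
[ 0.6002 -0.0014  0.148 ]
[ 0.6002 -0.0016  0.148 ]
[ 0.6003 -0.0017  0.148 ]
[-1.17387079e-06  7.59011671e-01  6.51077015e-01  6.00680348e-05]
```

>>> send_rows:
  steps: "-1 0 0 -0.1 0;-1 0 0 -0.2 0;-1 0 0 -0.3 0;-1 0 0 -0.4 0;-1 0 0 -0.47 0;-1 0 0 -0.51 0;-1 0 0 -0.522 0;-1 0 0 -0.522 0;-1 0 0 -0.522 0;-1 0 0 -0.522 0"

```text
time: 36.15
eef_pos: [0.6011, -0.0023, 0.0447]
tcp_rot: [0.001, 0.759, 0.651, 0.001]
contact_force: [-0.3, -0.4, -1.1]
grip_width: 0.0338
gripper_force: 30.0
```

Run:
```python
from h import *
for i in range(5): p=get_image("scene"); s=manip.state(); print(s["eef_pos"].round(4),s["contact_force"].round(1))
```

```text
[ 0.6009 -0.0022  0.0446] [ 1.4  0.6 -2. ]
[ 0.6008 -0.0023  0.0444] [-1.2  0.  -2. ]
[ 0.6007 -0.0022  0.0442] [-0.4  0.6 -1.8]
[ 0.6005 -0.0022  0.0441] [-0.2 -0.  -1.7]
[ 0.6004 -0.0022  0.0439] [ 0.2  0.3 -2.2]
```

>>> send_rows:
  steps: "-1 0 0 -0.004 0;-1 0 0 -0.008 0;-1 0 0 -0.012 0;-1 0 0 -0.012 0;-1 0 0 -0.012 0;-1 0 0 -0.012 0;-1 0 0 -0.012 0"

```text
time: 37.1
eef_pos: [0.6003, -0.0022, 0.0413]
tcp_rot: [0.0, 0.759, 0.651, 0.0]
contact_force: [-0.6, -0.7, -0.0]
grip_width: 0.0341
gripper_force: 30.0
```

Run:
```python
from h import *
for i in range(3): p=get_image("scene"); s=manip.state(); print(s["eef_pos"].round(4),s["contact_force"].round(1))
```

```text
[ 0.6003 -0.0022  0.0413] [-0.7  0.3  1.1]
[ 0.6003 -0.0022  0.0413] [-1.4  0.2  1. ]
[ 0.6003 -0.0022  0.0413] [-1.2 -0.4  0.3]
```

>>> send_rows:
  steps: "-0.1 0 0 0 0;0.1 0 0 0 0;0.1 0 0 0 0;0.1 0 0 0 0;0.1 0 0 0.12 0;0.1 0 0 0.3 0;0.1 0 0 0.5 0;0.1 0 0 0.65 0;0.1 0 0 0.7 0;0.1 0 0 0.7 0"

```text
time: 38.25
eef_pos: [0.6013, -0.0023, 0.1829]
tcp_rot: [0.001, 0.759, 0.651, 0.001]
contact_force: [-0.5, -0.5, 0.7]
grip_width: 0.0525
gripper_force: 0.0
```

>>> send_rows:
  steps: "0.1 -0.08 0.18 0 0;0.1 -0.16 0.36 0 0;0.1 -0.24 0.54 0 0;0.1 -0.32 0.72 0 0;0.1 -0.4 0.9 0 0;0.1 -0.4 1 0 0;0.1 -0.4 1 0 0;0.1 -0.4 1 0 0"

```text
time: 39.05
eef_pos: [0.5192, 0.1975, 0.1788]
tcp_rot: [-0.001, 0.759, 0.651, -0.002]
contact_force: [-0.5, -0.3, -0.7]
grip_width: 0.0522
gripper_force: 0.0
```

Run:
```python
from fit import *
for i in range(2): s=get_image("scene")
t=get_image("top"); print(manip.state()["eef_pos"])
for n,p in(("top",t),("scene",s)):
    for o,g,z in(("lens",[.60,-.003,1.417],.028),):
        for e in nets.outline_of(o,p)[:2]:
            r,c=fit(o,[(p,e["region"])],g,z); print(n,o,round(e["confidence"],2),e["location"],r.round(4),round(c,3))
```

```text
[0.52013923 0.19672037 0.18016474]
top lens 0.81 [324.7, 185.8] [ 0.5997 -0.0024  1.3985] 0.101
scene lens 0.66 [309.2, 190.8] [ 0.5992 -0.0023  1.3562] 0.068
```

>>> send_rows:
  steps: "0.1 -0.12 0.18 0 0;0.1 -0.24 0.36 0 0;0.1 -0.36 0.54 0 0;0.1 -0.418 0.629 0 0;0.1 -0.418 0.629 0 0;0.1 -0.418 0.629 -0.2 0;0.1 -0.418 0.629 -0.4 0;0.1 -0.418 0.629 -0.5 0;0.1 -0.418 0.629 -0.5 0;0.1 -0.418 0.629 -0.5 0"

```text
time: 40.3
eef_pos: [0.4375, 0.3229, 0.0816]
tcp_rot: [0.0, 0.76, 0.65, 0.0]
contact_force: [-0.4, 0.3, 0.2]
grip_width: 0.0522
gripper_force: 0.0
```

Run:
```python
from h import *
for i in range(5): p=get_image("scene"); s=manip.state()
print(s["eef_pos"].round(4),s["time"])
```

```text
[0.4379 0.3241 0.0831] 40.55
```

>>> send_rows:
  steps: "0 0 0 -0.1 0;0 0 0 -0.2 0;0 0 0 -0.27 0;0 0 0 -0.3 0;0 0 0 -0.308 0;0 0 0 -0.308 0;0 0 0 -0.308 0;0 0 0 -0.308 0;0 0 0 -0.308 0;0 0 0 -0.308 0"

```text
time: 41.55
eef_pos: [0.4368, 0.3237, 0.0199]
tcp_rot: [0.0, 0.759, 0.651, 0.0]
contact_force: [0.5, -0.0, 0.6]
grip_width: 0.047
gripper_force: 0.0
```

Run:
```python
from h import *
for i in range(5): p=get_image("scene"); s=manip.state(); print(s["eef_pos"].round(4),s["contact_force"].round(1))
```

```text
[0.4368 0.3237 0.0198] [ 0.2 -0.6 -0.7]
[0.4367 0.3237 0.0198] [-0.1  0.2 -0.7]
[0.4367 0.3236 0.0197] [-0.6  0.  -0.1]
[0.4366 0.3236 0.0196] [ 0.4 -0.9  0.6]
[0.4366 0.3236 0.0196] [-0.2  0.6 -0.2]
```

>>> send_rows:
  steps: "-0.4 0 0 -0.004 0;-1 0 0 -0.004 0;-1 0 0 -0.004 0;-1 0 0 -0.004 0;-1 0 0 -0.004 0;-1 0 0 -0.004 0"

```text
time: 42.4
eef_pos: [0.4365, 0.3236, 0.0187]
tcp_rot: [-0.0, 0.759, 0.651, -0.0]
contact_force: [-0.3, 0.9, -0.2]
grip_width: 0.0277
gripper_force: 30.0
```

Run:
```python
from h import *
for i in range(3): p=get_image("scene"); s=manip.state(); print(s["eef_pos"].round(4),s["contact_force"].round(1),s["grip_width"])
```

```text
[0.4365 0.3236 0.0187] [-0.6 -0.7 -0.4] 0.027524727385234957
[0.4365 0.3236 0.0187] [-0.7  0.3 -0.4] 0.027646922575317687
[0.4365 0.3236 0.0187] [-0.3 -0.5 -0.4] 0.027660452065508538
```

>>> send_rows:
  steps: "-1 0 0 0.15 0;-1 0 0 0.3 0;-1 0 0 0.45 0;-1 0 -0.05 0.6 0;-1 0.06 -0.2 0.7 0;-1 0.12 -0.35 0.7 0;-1 0.18 -0.5 0.7 0;-1 0.24 -0.65 0.7 0;-1 0.3 -0.8 0.7 0;-1 0.3 -0.8 0.7 0"

```text
time: 43.55
eef_pos: [0.4975, 0.1608, 0.1585]
tcp_rot: [0.0, 0.761, 0.649, -0.0]
contact_force: [-0.0, 0.3, -2.2]
grip_width: 0.0275
gripper_force: 30.0
```

>>> send_rows:
  steps: "-1 0.07 -0.15 0 0;-1 0.14 -0.3 0 0;-1 0.21 -0.45 0 0;-1 0.28 -0.6 0 0;-1 0.35 -0.75 0 0;-1 0.42 -0.9 0 0;-1 0.44 -1 0 0;-1 0.44 -1 0 0;-1 0.44 -1 0 0"

```text
time: 44.45
eef_pos: [0.5843, -0.0358, 0.1583]
tcp_rot: [-0.001, 0.759, 0.651, -0.0]
contact_force: [1.0, 0.3, -2.2]
grip_width: 0.0277
gripper_force: 30.0
```

Run:
```python
from h import *
for i in range(5): p=get_image("scene"); s=manip.state()
print(s["eef_pos"].round(4),s["contact_force"].round(1),s["grip_width"])
```

```text
[ 0.5844 -0.0353  0.1588] [-0.2  0.6 -1.2] 0.02742448915914874
```

>>> send_rows:
  steps: "-1 0.002 -0.12 0 0;-1 0.002 -0.234 0 0;-1 0.002 -0.234 -0.1 0;-1 0.002 -0.234 -0.22 0;-1 0.002 -0.234 -0.34 0;-1 0.002 -0.234 -0.45 0;-1 0.002 -0.234 -0.53 0;-1 0.002 -0.234 -0.56 0;-1 0.002 -0.234 -0.565 0;-1 0.002 -0.234 -0.565 0"

```text
time: 45.7
eef_pos: [0.5858, -0.0832, 0.0467]
tcp_rot: [0.001, 0.759, 0.651, 0.0]
contact_force: [0.4, -0.5, -1.4]
grip_width: 0.0279
gripper_force: 30.0
```

>>> send_rows:
  steps: "-1 0 0 0 0;-1 0 0 0 0;-1 0 0 0 0;-1 0 0 0 0;-1 0 0 0 0;-1 0 0 0 0;-1 0 0 0 0;-1 0 0 0 0"

```text
time: 46.5
eef_pos: [0.585, -0.0832, 0.0458]
tcp_rot: [-0.0, 0.759, 0.651, -0.0]
contact_force: [0.5, -0.4, -1.7]
grip_width: 0.0274
gripper_force: 30.0
```

>>> send_rows:
  steps: "-1 0 0.002 -0.006 0;-1 0 0.002 -0.012 0;-1 0 0.002 -0.016 0;-1 0 0.002 -0.02 0;-1 0 0.002 -0.02 0;-1 0 0.002 -0.02 0;-1 0 0.002 -0.02 0;-1 0 0.002 -0.02 0"

```text
time: 47.3
eef_pos: [0.585, -0.0828, 0.0417]
tcp_rot: [-0.0, 0.759, 0.651, -0.0]
contact_force: [0.3, 0.0, -1.6]
grip_width: 0.0279
gripper_force: 30.0
```

Run:
```python
from h import *
for i in range(3): p=get_image("scene"); s=manip.state(); print(s["eef_pos"].round(4),s["contact_force"].round(1))
```

```text
[ 0.585  -0.0828  0.0418] [ 0.5 -0.6 -2.6]
[ 0.5851 -0.0828  0.0418] [-0.2 -0.1 -2. ]
[ 0.585  -0.0828  0.0418] [-0.  -0.9 -1.9]
```

>>> send_rows:
  steps: "-1 0 0 -0.003 0;-1 0 0 -0.005 0;-1 0 0 -0.005 0;-1 0 0 -0.005 0;-1 0 0 -0.005 0"

```text
time: 47.95
eef_pos: [0.5851, -0.0828, 0.0417]
tcp_rot: [-0.0, 0.759, 0.651, -0.0]
contact_force: [-3.5, -0.2, 4.6]
grip_width: 0.0273
gripper_force: 30.0
```

>>> send_rows:
  steps: "-0.1 0 0 0 0;0.1 0 0 0 0;0.1 0 0 0 0;0.1 0 0 0 0;0.1 0 0 0.12 0;0.1 0 0 0.3 0;0.1 0 0 0.5 0;0.1 0 0 0.7 0;0.1 0 0 0.85 0;0.1 0 0 0.85 0"

```text
time: 48.95
eef_pos: [0.5881, -0.0835, 0.2173]
tcp_rot: [0.004, 0.759, 0.651, 0.003]
contact_force: [0.6, -0.5, 0.5]
grip_width: 0.0526
gripper_force: 0.0
```

>>> send_rows:
  steps: "0.1 -0.05 0.2 0 0;0.1 -0.1 0.4 0 0;0.1 -0.2 0.6 0 0;0.1 -0.3 0.8 0 0;0.1 -0.4 1 0 0;0.1 -0.5 1 0 0;0.1 -0.7 1 0 0;0.1 -0.7 1 0 0;0.1 -0.7 1 0 0"

```text
time: 49.85
eef_pos: [0.4444, 0.1173, 0.2098]
tcp_rot: [-0.0, 0.759, 0.651, -0.0]
contact_force: [0.4, 0.5, 0.6]
grip_width: 0.0524
gripper_force: 0.0
```

>>> send_rows:
  steps: "0.1 0 0.25 0 0;0.1 0 0.5 0 0;0.1 0 0.75 0 0;0.1 0 1 0 0;0.1 0 1 0 0;0.1 0 1 0 0"

```text
time: 50.45
eef_pos: [0.4456, 0.3181, 0.2098]
tcp_rot: [0.0, 0.759, 0.651, -0.001]
contact_force: [0.2, -1.1, -0.9]
grip_width: 0.0524
gripper_force: 0.0
```

```bash
cat > cmp.py <<'E'
from fit import *
t=get_image("top"); s=get_image("scene"); print(manip.state()["eef_pos"],manip.state()["time"])
for n,p in(("top",t),("scene",s)):
    a=cv2.cvtColor(cv2.imread(f"pics/{n}0.png"),cv2.COLOR_BGR2GRAY).astype(np.float32); b=cv2.cvtColor(p["image"],cv2.COLOR_RGB2GRAY).astype(np.float32)
    for o,(x,y) in dict(lens=(.600,-.003),lamp=(.584,-.084),jar=(.70,-.147),dish=(.457,-.079)).items():
        zc=.055 if o in("lens","lamp") else .03
        u=proj(p,[[x,y,zc]])[0]; 
        # block-match: template from initial picture, subpixel peak via upsampling
        w=9 if n=="top" else 8
        F=8; u0=np.round(u).astype(int); A=cv2.resize(a[u0[1]-w:u0[1]+w,u0[0]-w:u0[0]+w],None,fx=F,fy=F,interpolation=cv2.INTER_CUBIC)
        B=cv2.resize(b[u0[1]-w-5:u0[1]+w+5,u0[0]-w-5:u0[0]+w+5],None,fx=F,fy=F,interpolation=cv2.INTER_CUBIC)
        r=cv2.matchTemplate(B,A,cv2.TM_CCOEFF_NORMED); _,v,_,l=cv2.minMaxLoc(r); d=np.array(l)/F-5
        print(n,o,"px shift",d,"corr",round(v,3),"mm",((back(p,u+d,zc)-back(p,u,zc))*1e3).round(1)[:2])
        if o in("lens","lamp"):
            for e in nets.outline_of(o,p)[:1]: print("   fit",fit(o,[(p,e["region"])],[x,y,1.417],.028)[0].round(4))
cv2.imwrite("pics/fin%d.png"%manip.state()["time"],np.vstack([np.hstack([cv2.resize(cv2.imread("pics/scene0.png")[150:230,220:340],None,fx=3,fy=3),cv2.resize(s["image"][150:230,220:340,::-1],None,fx=3,fy=3)]),np.hstack([cv2.resize(cv2.imread("pics/top0.png")[160:230,300:420],None,fx=3,fy=3),cv2.resize(t["image"][160:230,300:420,::-1],None,fx=3,fy=3)])]))
E
python3 cmp.py; ls pics
```

```text
[0.44564644 0.31653479 0.2101718 ] 50.55
top lens px shift [-0.125  0.75 ] corr 0.983 mm [-1.8  0.3]
   fit [ 0.6002 -0.0021  1.4387]
top lamp px shift [-0.125  0.375] corr 0.979 mm [-0.9  0.3]
   fit [ 0.5842 -0.0835  1.4402]
top jar px shift [0. 0.] corr 0.999 mm [0. 0.]
top dish px shift [-0.125 -0.625] corr 0.817 mm [1.4 0.3]
scene lens px shift [ 0.    -0.375] corr 0.996 mm [-1.5  0.2]
   fit [ 0.5986 -0.0026  1.4133]
scene lamp px shift [ 0.    -0.125] corr 0.985 mm [-0.5  0.1]
   fit [ 0.5858 -0.0856  1.4151]
scene jar px shift [0. 0.] corr 0.998 mm [0. 0.]
scene dish px shift [0. 0.] corr 0.999 mm [0. 0.]
fin50.png
g1.png
g2.png
g3.png
g4.png
g5.png
g6.png
s0c.png
scene0.png
t0c.png
top0.png
x1.png
x2.png
x3.png
```

View pics/fin50.png

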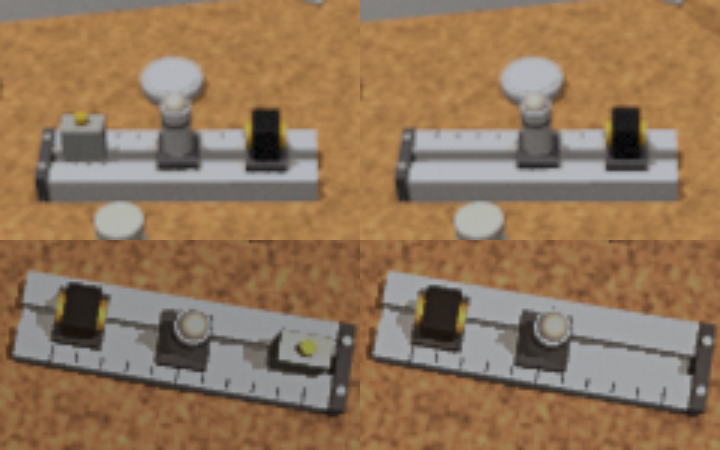

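Before and after match: lens and lamp are upright and square at the same spots, within about 2 mm. The jar and dish have not moved, and the slot is empty.

```bash
python3 -c "
from workcell import manip
print(manip.hand_in())"
```

```text
the job is handed in; nothing more can be done
None
```

The job is handed in: the carriage stands upright in the middle of the stage ring, the lens holder and lamp are back on the rail within about 2 mm and 1 mm of where they started, square to the rail, and the jar and dish were not moved (about 51 s of the 136 s used).

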